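# Push the clock plinth home into the corner of the assembly jig

## Robot

A 7-joint arm with a two-finger parallel gripper is mounted at the origin on the work surface. World frame = base frame: x ahead of the robot, y to its left, z up, the work surface at z = 0. Lengths are in m, angles in rad, forces in N, time in s.
With the tool pointing down it reaches from about 0.35 to 0.9 m from the base axis. Payload 19.9 kg.
Tool frame: the origin (TCP) lies between the finger pads; the fingertips stand 19 mm ahead of it and the grasp point (between the pads) is the TCP; z points along the fingers, y is the line along which they close (so a half turn about z gives the same grasp; the last joint's range is limited). The gripper opens to 94 mm and grips with 3 to 60 N. Pads are 16 mm wide; open, the fingers measure 119 mm over their backs; the gripper's body (75 mm by 177 mm) begins 78 mm behind the grasp point.
Start: joints at [1.278, 0.417, -0.01, 1.614, 0.005, 1.111, -0.053], TCP at [0.155, -0.605, 0.224] pointing down, gripper open.
Joint ranges: [-2.81, 2.81], [-0.39, 2.02], [-1.27, 1.25], [0.06, 2.57], [-1.19, 4.33], [0.19, 2], [-2.82, 2.82]. Speed limits (rad/s): [1.89, 1.89, 2.39, 2.39, 3.01, 3.01, 3.01].

## Interface

Orientations are given as a 3x3 rotation matrix whose columns are the frame's x, y, z axes.
In Python, from rig import robot gives the robot as it stands. Calls block until the motion is done:
- robot.move_ptp(position, orientation): joint-space move of the TCP to a pose.
- robot.move_linear(position, velocity=0.15, frame=None, threshold=None): straight line of the TCP; frame=None keeps the orientation; velocity is the mean speed in m/s. With threshold (N) it stops when the force on the tool has changed by that much, and returns True; else False.
- robot.goto_joints(angles): joint-space move.
- robot.gripper_to(opening): finger opening in m; the grip force is fixed at half the most; returns when the fingers have stopped.
- robot.pause(seconds).
- robot.ik(position, orientation): joint angles nearest the present ones, or None.
- robot.get_state(): the state.
- robot.grab_frame(name): name is "scene" or "top" or "wrist"; returns the picture (480x640x3 uint8, red, green, blue); there is no depth.
- robot.camera_info(name): a dict with "fx", "fy", "cx", "cy" (pixels), "rvec" (rotation vector, rad) and "tvec" (3), from world to camera coordinates, as OpenCV has them. Camera axes: x right, y down, z forward; pixel columns grow to the right and rows downward; lengths in m; the calibration is good to about 2 mm. A picture is of the moment at which its call begins: read the wrist's pose just before it. camera_info takes no time and is no camera call; for the wrist camera it gives the pose at the moment of the call.
A pose or a line that the arm cannot do raises robot.PlanningError and nothing moves.
- robot.sign_off(): hands the job in; it is judged then, once.
The state is a dict: "time": time; "qpos": joint angles; "joint_vel": joint speeds; "effort": joint torques, N m; "ee_pos": TCP position; "tool_rot": TCP orientation; "force": force on the tool from outside, world axes, zero at the start; "moment": the same for the moment, N m; "opening": finger opening in m; "grasp_force": force on a finger pad.
Only numpy, scipy, OpenCV 4.12 (cv2) and the standard library are available. Lean on these libraries where they do the work, as an engineer would, in place of code of your own. Each camera call takes 0.05 s, during which the arm holds its last target. There are 200 camera calls.

## Task

Push the stepped wooden clock plinth along the jig board until its far long side lies flush against the far fence and its left end is snug against the stop block, so that it is ready for clamping. Only push it with the fingers: it must stay flat on the board and must not be lifted, tipped up or carried. Leave the finial, jar, pillar and screwdriver where they are.

Things in the scene. Friction and masses are not known exactly. Their poses are not given: they have to be found in the camera images.
- jig: Fixed plywood jig board, 280 (x) by 460 (y) by 12 mm thick, on the bench. Origin at the centre of its underside (bench height); x points away from the robot to the fence, y left along the fence, z up; turned up to 0.18 rad. A pale fence 20 mm thick, rising 30 mm above the board's top, runs along the whole far edge; its inner face is at x = +120 mm.
- fence_face (a point): Middle of the fence's inner face, 15 mm above the board's top; axes as the jig's (the face is the plane x = 0 of this frame).
- stop: Pale wooden stop block fixed on the board, its far end against the fence, 90 (x) by 30 (y) by 30 (z) mm, axes as the jig's. Origin at the centre of its underside, on the board's top. Its place along the fence varies, always left (+y) of the plinth. Its right face (y = -15 mm) is the stop.
- stop_face (a point): Centre of the stop block's right face, 15 mm above the board's top; axes as the jig's (the face is the plane y = 0 of this frame).
- plinth: Loose dark clock plinth, pale round inlay on top. Foot 105 (x) by 150 (y) mm, 22 mm high, upright sides; steps of 98 by 143 mm up to 30 mm and 91 by 136 mm up to 36 mm. 0.25 to 0.55 kg. Origin at the centre of its underside; x to its far long side, y to its left end. Starts flat on the board, turned up to 0.35 rad from the jig, 35 to 70 mm from the fence, 40 to 100 mm from the stop (if square).
- back_left (a point): Point on the foot of the plinth, far long side at its left corner, 11 mm above the underside.
- back_right (a point): Point on the foot of the plinth, far long side at its right corner, 11 mm above the underside.
- left_end (a point): Middle of the plinth's left end face, on the foot, 11 mm above the underside.
- finial: Bystander: loose turned pale wooden finial, 30 mm across, 65 mm tall, standing on the jig board to the left of the stop. Origin at the centre of its underside.
- jar: Bystander: loose amber jar with metal lid, 48 mm across, 60 mm tall, standing on the bench beyond the fence. Origin at the centre of its underside.
- pillar: Bystander: loose turned dark wooden pillar, 40 mm across, 64 mm tall, standing on the bench beyond the fence. Origin at the centre of its underside.
- driver: Bystander: loose screwdriver, about 170 mm long, lying on the bench to the left of the jig. Origin near its middle, on the bench.
Not all that is in view belongs to the job. Of the things like the plinth, leave any that is pink; of the rest the larger one is meant.

How it is judged:
By the outcome, as a careful person would: the job done as asked, in the order asked, and still so for the second after the job is handed in, with the robot touching nothing.
It also fails if it takes over 50 s, if anything falls off the work surface, if the arm or the gripper's body presses on something with over 40 N, if the wrist force passes 120 N, or if a joint passes its speed limit or range.

## Working session

There is one attempt and no reset: what is moved stays moved. The work goes in short steps, each a Python script; the robot and the scene stay as the last script left them, time stands still between calls to the robot, and variables do not carry over. Pictures are saved under pics/ and viewed, at most 10 in all, crops included, and the job is handed in when it is done.

```bash
mkdir -p pics; ls; python3 - <<'E'
from rig import robot
import cv2
for n in("top","scene"):
    cv2.imwrite(f"pics/{n}0.png",robot.grab_frame(n)[:,:,::-1]); print(n,robot.camera_info(n))
E
```

```text
pics
top {'fx': 470.5411719682405, 'fy': 470.5411719682405, 'cx': 325.122883856959, 'cy': 242.18620530539187, 'rvec': array([ 2.09912071, -2.15870543,  0.23157385]), 'tvec': array([0.04915883, 0.59144167, 1.01079373])}
scene {'fx': 493.3145399562045, 'fy': 493.3145399562045, 'cx': 317.752279232615, 'cy': 236.75422230420426, 'rvec': array([ 0.74765501,  2.69123035, -0.97116695]), 'tvec': array([ 0.48312024, -0.20680242,  1.24504505])}
```

View pics/top0.png

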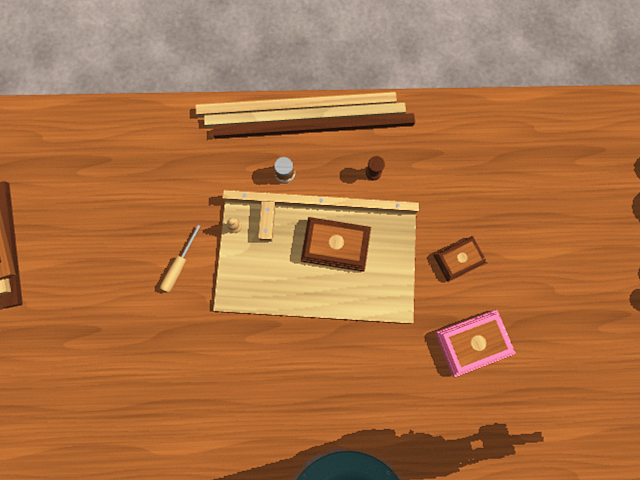

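View pics/scene0.png

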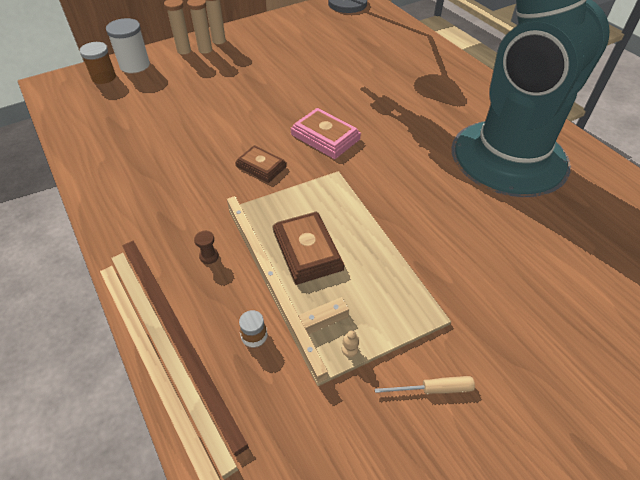

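The top view shows the target plinth on the board around (336,244), with the stop at (266,220) and the fence from (223,196) to (418,207). The pink plinth and the smaller one sit off the board to the right. I'll enlarge the top view to read corners.

```bash
python3 - <<'E'
import cv2
im=cv2.imread("pics/top0.png")
cv2.imwrite("pics/crop0.png",cv2.resize(im[185:285,215:375],None,fx=5,fy=5,interpolation=cv2.INTER_CUBIC))
cv2.imwrite("pics/crop1.png",cv2.resize(im[180:330,205:425],None,fx=3.6,fy=3.6,interpolation=cv2.INTER_CUBIC))
E
```

```text
(no output)
```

View pics/crop0.png

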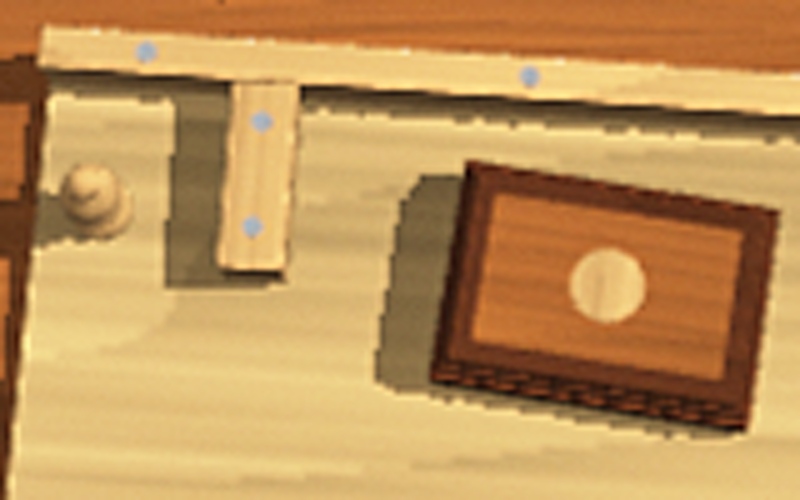

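View pics/crop1.png

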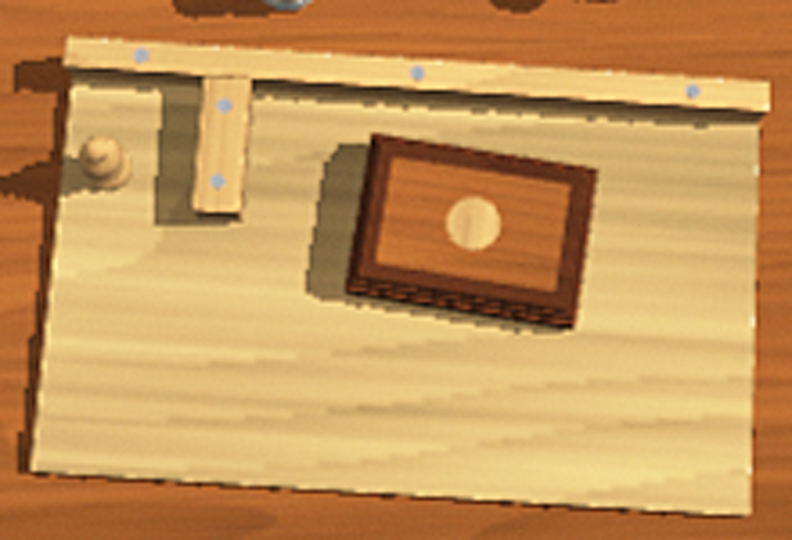

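```bash
cat > h.py <<'E'
import numpy as np,cv2
from rig import robot
def px2w(uv,z,ci):
    R=cv2.Rodrigues(ci["rvec"])[0]; c=-R.T@ci["tvec"]
    d=np.c_[(uv[:,0]-ci["cx"])/ci["fx"],(uv[:,1]-ci["cy"])/ci["fy"],np.ones(len(uv))]@R
    return c+d*((z-c[2])/d[:,2])[:,None]
def crop(U,s,o): return (np.array(U,float)+.5)/s-.5+np.array(o)
def w2px(P,ci): return cv2.projectPoints(np.array(P,float),ci["rvec"],ci["tvec"],np.array([[ci["fx"],0,ci["cx"]],[0,ci["fy"],ci["cy"]],[0,0,1]]),None)[0][:,0]
E
python3 - <<'E'
from h import *
np.set_printoptions(precision=4,suppress=True)
ci=robot.camera_info("top")
f=px2w(crop([(67,38),(770,81),(66,68),(770,111)],3.6,(205,180)),.042,ci)
b=px2w(crop([(31,470),(751,515)],3.6,(205,180)),.012,ci)
s=px2w(crop([(232,83),(298,85),(285,271),(219,262)],5,(215,185)),.042,ci)
pt=px2w(crop([(468,162),(778,210)],5,(215,185)),.034,ci)
pb=px2w(crop([(745,432),(432,382)],5,(215,185)),.012,ci)
tt=px2w(crop([(488,192),(742,232),(725,380),(470,342)],5,(215,185)),.048,ci)
inl=px2w(crop([(607,286)],5,(215,185)),.048,ci)
print("fence",f,"len",np.linalg.norm(f[0]-f[1]),"board",b,"stop",s,"plinth",pt,pb,"top",tt,tt.mean(0),"inl",inl,sep="\n")
for n,a in(("fence",f[0]-f[1]),("fin",f[2]-f[3]),("board",b[0]-b[1]),("pl",pt[0]-pt[1]),("plb",pb[1]-pb[0]),("t",tt[0]-tt[1]),("t2",tt[3]-tt[2])): print(n,np.linalg.norm(a),np.arctan2(-a[0],a[1]))
E
```

```text
fence
[[ 0.726   0.2673  0.042 ]
 [ 0.6858 -0.1903  0.042 ]
 [ 0.7057  0.2677  0.042 ]
 [ 0.6656 -0.1889  0.042 ]]
len
0.4593401105952327
board
[[ 0.4494  0.2926  0.012 ]
 [ 0.4076 -0.1655  0.012 ]]
stop
[[0.6971 0.1791 0.042 ]
 [0.6954 0.1483 0.042 ]
 [0.6067 0.1551 0.042 ]
 [0.6118 0.1854 0.042 ]]
plinth
[[ 0.6583  0.0699  0.034 ]
 [ 0.6316 -0.0746  0.034 ]]
[[ 0.5304 -0.0567  0.012 ]
 [ 0.558   0.0894  0.012 ]]
top
[[ 0.6403  0.0608  0.048 ]
 [ 0.6184 -0.0557  0.048 ]
 [ 0.5497 -0.0448  0.048 ]
 [ 0.5703  0.0707  0.048 ]]
[0.5947 0.0078 0.048 ]
inl
[[0.5947 0.0074 0.048 ]]
fence 0.4593401105952327 -0.08753546297465231
fin 0.4583579261275032 -0.0875905118766428
board 0.4599584093500325 -0.09084719774448809
pl 0.14690005005570891 -0.18316207102289644
plb 0.1486559755955284 -0.18697012606087723
t 0.11857032589847699 -0.18568447879227787
t2 0.1173912786810988 -0.1765789591667682
```

Measured sizes agree with those given (fence 459 mm, foot about 148 mm). Jig yaw is -0.0875 and the plinth is at about -0.184. In jig axes the fence face is at u=0.6796 and the stop face at v=0.208. First I'll push to the fence with two fingers.

```bash
cat >> h.py <<'E'
YAW=-0.0875
ex=np.array([np.cos(YAW),np.sin(YAW),0]); ey=np.array([-np.sin(YAW),np.cos(YAW),0]); Z=np.array([0,0,1.])
def P(u,v,z): return u*ex+v*ey+z*Z
def O(y): return np.c_[np.cross(y,-Z),y,-Z]
def best(p,ys):
    q0=np.array(robot.get_state()["qpos"]); c=[(np.abs(np.array(q)-q0).max(),i) for i,y in enumerate(ys) if (q:=robot.ik(p,O(y))) is not None]
    print(c); return O(ys[min(c)[1]])
def uv():
    s=robot.get_state(); p=np.array(s["ee_pos"]); f=np.array(s["force"])
    print("t %.2f u %.4f v %.4f z %.4f F %s"%(s["time"],p@ex,p@ey,p[2],np.round([f@ex,f@ey,f[2]],1)))
def snap(n,f):
    cv2.imwrite(f"pics/{f}.png",robot.grab_frame(n)[:,:,::-1])
E
python3 - <<'E'
from h import *
p=P(.505,.0647,.2)
robot.move_ptp(p,best(p,[ey,-ey])); uv()
robot.move_linear(P(.505,.0647,.039),velocity=.1); uv()
print(robot.move_linear(P(.535,.0647,.039),velocity=.04,threshold=12)); uv()
print(robot.move_linear(P(.577,.0647,.039),velocity=.03,threshold=12)); uv()
snap("top","top1")
im=cv2.imread("pics/top1.png")
cv2.imwrite("pics/crop2.png",cv2.resize(im[185:285,215:375],None,fx=5,fy=5,interpolation=cv2.INTER_CUBIC))
E
```

```text
[(np.float64(1.0877157270205795), 0), (np.float64(1.914313858714235), 1)]
t 2.65 u 0.5052 v 0.0639 z 0.1999 F [-0.5 -0.1  0.8]
t 4.41 u 0.5053 v 0.0646 z 0.0394 F [-0.1 -0.2 -0.2]
False
t 5.31 u 0.5351 v 0.0649 z 0.0391 F [ 0.6 -0.4 -0.2]
True
t 6.32 u 0.5669 v 0.0649 z 0.0385 F [ 0.2 -0.8 -0.6]
```

View pics/crop2.png

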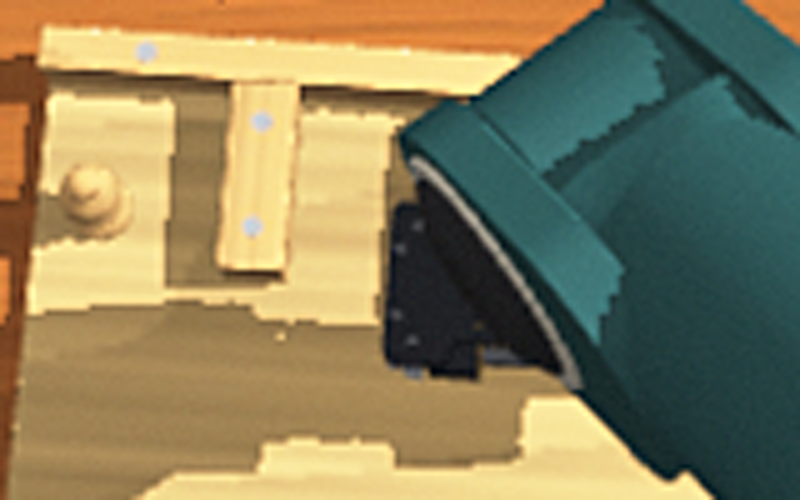

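The arm hides the plinth in this view, but contact came at u=0.5669, against a predicted 0.5666, so it is at the fence. Next I'll push the right end.

```bash
python3 - <<'E'
from h import *
robot.move_linear(P(.545,.0647,.039),velocity=.08)
robot.move_linear(P(.545,.0647,.15),velocity=.12)
robot.gripper_to(.05)
p=P(.620,-.055,.15)
robot.move_ptp(p,best(p,[ex,-ex])); uv()
snap("top","top2")
robot.move_linear(P(.620,-.055,.039),velocity=.1); uv()
print(robot.move_linear(P(.620,-.03,.039),velocity=.04,threshold=12)); uv()
print(robot.move_linear(P(.620,.062,.039),velocity=.035,threshold=12)); uv()
robot.move_linear(P(.620,.03,.039),velocity=.08)
robot.move_linear(P(.620,.03,.15),velocity=.12)
p=P(.50,-.10,.25); robot.move_ptp(p,robot.get_state()["tool_rot"]); uv()
snap("top","top3"); snap("scene","scene3")
im=cv2.imread("pics/top3.png")
cv2.imwrite("pics/crop3.png",cv2.resize(im[185:285,215:375],None,fx=5,fy=5,interpolation=cv2.INTER_CUBIC))
E
```

```text
[(np.float64(1.175731348859607), 0), (np.float64(1.6027233601323676), 1)]
t 9.81 u 0.6198 v -0.0544 z 0.1499 F [ 0.1  0.8 -0.1]
t 11.12 u 0.6204 v -0.0550 z 0.0396 F [-0.4  0.2 -0.2]
False
t 11.89 u 0.6200 v -0.0302 z 0.0390 F [ 0.1 -0.1 -0.3]
True
t 13.90 u 0.6197 v 0.0497 z 0.0387 F [ 0.3 -2.1  1.3]
t 16.19 u 0.5005 v -0.0993 z 0.2495 F [0.1 0.4 0.6]
```

View pics/crop3.png

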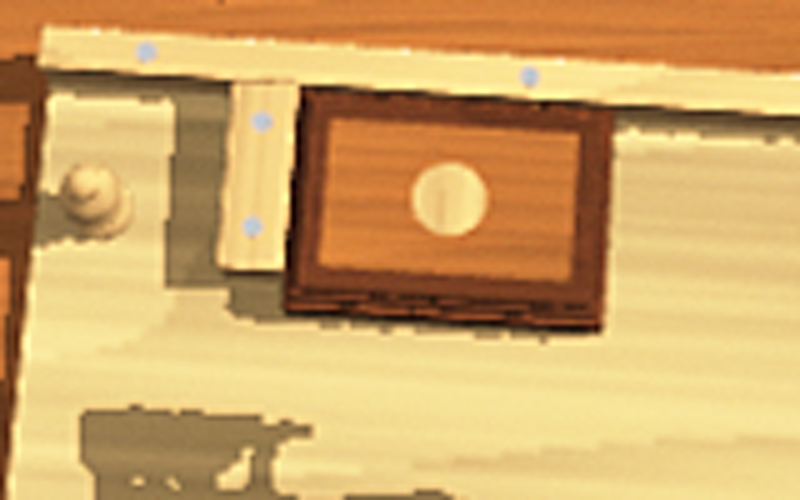

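The plinth's left end lies along the stop and its far side along the fence, with corners at about (300,88) and (612,108) in the crop. The contact at v=0.0497 matches the prediction of 0.050. I'll do one slow, firmer re-seating both ways to close any sub-millimetre gap.

```bash
python3 - <<'E'
from h import *
robot.gripper_to(.08)
p=P(.535,.128,.15)
robot.move_ptp(p,best(p,[ey,-ey])); robot.move_linear(P(.535,.128,.039),velocity=.1)
print(robot.move_linear(P(.559,.128,.039),velocity=.05,threshold=15))
print(robot.move_linear(P(.575,.128,.039),velocity=.012,threshold=20)); uv()
robot.pause(.2)
robot.move_linear(P(.545,.128,.039),velocity=.06); robot.move_linear(P(.545,.128,.15),velocity=.12)
robot.gripper_to(.05)
p=P(.620,.02,.15)
robot.move_ptp(p,best(p,[ex,-ex])); robot.move_linear(P(.620,.02,.039),velocity=.1)
print(robot.move_linear(P(.620,.043,.039),velocity=.05,threshold=12))
print(robot.move_linear(P(.620,.058,.039),velocity=.012,threshold=15)); uv()
robot.pause(.2)
robot.move_linear(P(.620,.02,.039),velocity=.06); robot.move_linear(P(.620,.02,.15),velocity=.12)
p=P(.50,-.10,.25); robot.move_ptp(p,robot.get_state()["tool_rot"]); uv()
snap("top","top4"); snap("scene","scene4")
a=cv2.imread("pics/top4.png")[180:290,215:375]; b=cv2.imread("pics/scene4.png")[190:390,220:420]
cv2.imwrite("pics/fin.png",np.hstack([cv2.resize(a,(440,302),interpolation=2),cv2.resize(b,(302,302),interpolation=2)]))
E
```

```text
[(np.float64(0.8917789910780689), 0), (np.float64(2.043873098048218), 1)]
False
True
t 20.66 u 0.5670 v 0.1279 z 0.0385 F [ 0.4  0.  -0.2]
[(np.float64(1.1907768849405738), 0), (np.float64(1.5923485404604296), 1)]
False
True
t 26.89 u 0.6197 v 0.0497 z 0.0387 F [ 0.1 -0.8  0.2]
t 29.62 u 0.5005 v -0.0993 z 0.2494 F [-0.7 -0.3  0.3]
```

View pics/fin.png

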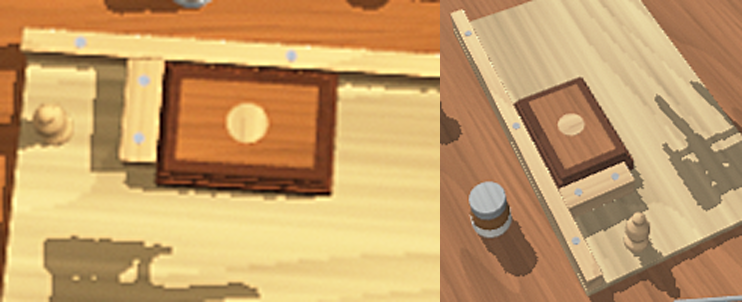

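Both views show the plinth seated against the fence and the stop, and the second contacts repeated the first to within 0.1 mm. The bystanders in view have not moved, and the arm is clear.

```bash
python3 -c "
from rig import robot
print(robot.sign_off())"
```

```text
the job is handed in; nothing more can be done
None
```

The plinth was pushed flush against the far fence and snug against the stop block, nothing else was touched, and the job was handed in at about 30 s of robot time.

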